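# Load the bobbin winder at the saddler's bench

### The arm

A 6-joint arm with a two-finger parallel gripper is mounted at the origin on the work surface. World frame = base frame: x ahead of the robot, y to its left, z up, the work surface at z = 0. Lengths are in m, angles in degrees, forces in N, time in s.
With the tool pointing down it reaches from about 0.3 to 0.75 m from the base axis. Payload 8.5 kg.
Tool frame: the origin (TCP) lies midway between the tips of the shut fingers; the grasp point (between the pads) lies 19 mm behind it; z points along the fingers, y is the line along which they close (so a half turn about z gives the same grasp; the last joint's range is limited). The gripper opens to 85 mm and grips with 20 to 120 N. Pads are 22 mm wide; open, the fingers measure 114 mm over their backs; the gripper's body (76 mm by 85 mm) begins 54 mm behind the grasp point. The pads swing forward as they close: fully open they stand 13 mm farther back than shut.
Start: joints at [-88.482, 21.807, 74.336, -0, 83.858, -12.336], TCP at [0.132, -0.534, 0.231] pointing down, gripper open.
Joint ranges: [-178.18, 178.18], [-50.72, 133.34], [12.68, 142.11], [-81.47, 261.47], [9.98, 163.14], [-165.26, 165.26]. Speed limits (degrees/s): [136.94, 136.94, 180, 180, 180, 180].

### API

Orientations are given as a 3x3 rotation matrix whose columns are the frame's x, y, z axes.
In Python, from rig import env gives the robot as it stands. The module is installed in compiled form; this text tells all that it offers.
- The arm moves only by the tool jog_arm, never from a script. Its argument "targets" is a list of rows, each a list of 6 numbers: the shift along the tool's x, y, z in cm, then the turn, a rotation vector about the tool's x, y, z in degrees. A call has 1 to 8 rows; each row is the pose to reach, as a shift and turn from the pose commanded when the call began, along the tool's axes at that moment; what a row does not reach only later rows make up. A row lasts 1/12 s, in which the tool goes at most 41.7 mm and 7.16 degrees, less where a joint would pass 70% of its speed; a pose out of reach is approached as far as the arm can. A call with a gripper value outside its range is refused whole. "hand" is the opening, from 0 (shut) to 1 (fully open), set as the call begins (left out, the last holds). The fingers move at their own pace and stop on an object; "newtons" is the grip in N (left out, the last holds). Time passes only in rows, so rows that repeat a pose let the fingers close. It gives the time, the measured TCP pose, the force, the opening and the grip force at its end, in the units of the state.
- env.observe(): the state, without advancing time (a new reading comes with each control period).
- env.get_image(name): name is "side" or "top" or "wrist"; returns a dict with "frame" (384x512x3 uint8, red, green, blue), "depth" (384x512 float32, m along the optical axis (not along the pixel's ray), 0 where there is no reading), "fovy" (degrees; the focal length in pixels is half the picture's height over the tangent of half this angle, whatever the lens; pixels are square), "cx", "cy" (the principal point, pixels), "k1" (the pictures are not rectified: a ray, as slopes to the right and down, at radius r is drawn at 1 + k1 r^2 times it, then the intrinsics apply), "cam_to_world" (4x4, takes a point from camera to world coordinates). Camera axes: x right, y down, z forward; pixel columns grow to the right and rows downward; lengths in m; the calibration is good to about 2 mm. A picture is of the moment at which its call begins.
- env.close_job(): hands the job in; it is judged then, once.
Trained networks look in the newest picture that a camera, given by its name, has taken for a name from the list of things; names that differ only in an ending like _2 or _b are one class to them, and where a whole thing is asked for, a point or a joint stands for the part that bears it (a point fixed in the world has none). Each returns a list of dicts, best first, with "score" (0 to 1); they miss things now and then, are a little off and sometimes report something else, mostly with a low value. They report only what shows in the picture. A call takes as long as a camera call.
- env.regions_of(camera, target): "pixels" (384x512 bool, what is visible of it) and "point" ([row, column] in pixels, amid what is visible of it).
The state is a dict: "time_s": time; "q": joint angles; "qvel": joint speeds; "joint_efforts": joint torques, N m; "position": TCP position; "tool_rot": TCP orientation; "ft_force": force on the tool from outside, world axes, zero at the start; "wrist_torque": the same for the moment, N m; "grip_width": finger opening in m; "gripper_force": force on a finger pad.
Only numpy, scipy, OpenCV 4.12 (cv2) and the standard library are available. Lean on these libraries where they do the work, as an engineer would, in place of code of your own. Each camera call takes 0.05 s, during which the arm holds its last target. There are 200 camera calls.

### The job

Get the bobbin winder ready to wind: put the larger of the two empty wooden bobbins over its upright spindle and, without forcing it, turn it until it drops over the two driving pins and sits fully home on the drive plate. Then swing the fill lever in until its finger rests against the bobbin's core. Leave the other things on the bench as they are.

Things in the scene. Friction and masses are not known exactly. Their poses are not given: they have to be found in the camera images.
- bobbin: the larger empty bobbin, bare pale wood, upright on the bench: 56 mm across, 40 mm high, about 55 g. Two flat round end flanges 7 mm thick, joined by a bare core 23 mm across; a through bore 12.4 mm wide along its axis. Both ends are alike. Origin: on the axis at the underside; z along the axis, up
- bobbin_top (a point): centre of the bobbin's top face, 40 mm above its origin, same axes. Each flange has four equal windows right through it for the driving pins, on the +x, +y, -x and -y axes, 15 to 25 mm from the bobbin's axis and about 9 mm wide at 20 mm
- winder: the bobbin winder, fixed to the bench: low grey housing 130 mm (x) by 295 mm (y, -140 to +155), top at 45 mm. Origin on the bench under the spindle. A motor 68 mm across, top at 107 mm, stands at x 8, y 115 mm; a thread guide rod, top at 140 mm, at x 50, y 68 mm; the fill lever's pivot at y -98 mm
- seat (a point): centre of the upper face of the winder's round steel drive plate (50 mm across), 57 mm above the bench: the bobbin's underside must come to rest here. Two driving pins, 6 mm thick and high, bevelled tops, stand on the plate 20 mm to either side of the spindle's axis. The plate may stand at any angle, which is not reported, and is stiff to turn (0.3 N m)
- spindle_tip (a point): top of the upright spindle, 62 mm above the seat; 10 mm thick, the last 8 mm tapering to 5 mm. A bobbin put over it whose windows miss the pins rests on them, 6 mm too high; turned to within about 4 degrees of a match, which is never more than 90 degrees away, the pins no longer hold it up and it goes down freely
- fill_lever (a joint): swing of the fill lever about its upright pivot, rad: 0 is fully out, and it grows as the lever turns clockwise seen from above, which brings its finger in towards the spindle; it starts at 0 to 0.35 and at about 1.14 the finger touches the core of a seated bobbin. It stays where it is left (drag 0.06 N m, about 1 N at the handle)
- lever_pivot (a point): upper side of the fill lever on its pivot axis, 98 mm to the winder's -y of the spindle, 24 mm above the seat
- lever_handle (a point): top centre of the fill lever's black upright handle, 14 mm thick, 32 mm tall above the lever, on the lever's tail 55 mm from the pivot, on the far side from the finger; moves with the lever, 56 mm above the seat
- lever_finger (a point): centre of the brass roller, 10 mm across and 12 mm high, at the finger end of the fill lever, 94 mm from the pivot and 20 mm above the seat, level with the middle of a seated bobbin's core; 16.5 mm from the spindle axis when it touches the core
- full_bobbin: bystander: a bobbin of the same size as the empty one but full of brown waxed thread, upright on the bench; origin at the underside
- small_bobbin: bystander: the smaller empty wooden bobbin, 36 mm across, 30 mm high, upright on the bench; origin at the underside
- tack_tub: bystander: round orange tub of tacks, 88 mm across, 55 mm high; origin at the underside
- hammer: bystander: hammer lying along its x axis, 260 mm long, 26 mm high; origin at mid length on the bench
- awl: bystander: awl lying along its x axis, from -66 mm (wooden handle, 30 mm thick) to +57 mm (point); origin on the bench
- wax_block: bystander: block of wax 55 x 36 x 24 mm; origin at the underside

How it is judged:
By the outcome, as a careful person would: the job done as asked, in the order asked, and still so for the second after the job is handed in, with the robot touching nothing.
It also fails if it takes over 54 s, if anything falls off the work surface, if the arm or the gripper's body presses on something with over 40 N, if the wrist force passes 120 N, or if a joint passes its speed limit or range.

## Working session

There is one attempt and no reset: what is moved stays moved. The work goes in short steps, Python scripts to look and compute and a tool call to move; the robot and the scene stay as the last step left them, time stands still between calls to the robot, and variables do not carry over. Pictures are saved under pics/ and viewed, at most 10 in all, crops included, and the job is handed in when it is done.

Besides the shell and the picture viewer there is one more tool, called as a command line: name --pt "numbers of a row" for each row, then --argument value for the rest. jog_arm: Moves the arm, as the interface text tells. Its arguments: {"type":"object","properties":{"targets":{"type":"array","items":{"type":"array","items":{"type":"number"}}},"hand":{"type":"number"},"newtons":{"type":"number"}},"required":["targets"]}

```bash
mkdir -p pics; cat > h.py <<'E'
from rig import env
import numpy as np, cv2
def snap(n,save=None):
    im=env.get_image(n)
    if save: cv2.imwrite('pics/'+save,cv2.cvtColor(im['frame'],cv2.COLOR_RGB2BGR))
    return im
def K(im):
    f=192/np.tan(np.radians(im['fovy'])/2)
    return np.array([[f,0,im['cx']],[0,f,im['cy']],[0,0,1.]]),np.array([im['k1'],0,0,0,0.])
def rays(im,rc):
    k,d=K(im); rc=np.atleast_2d(rc).astype(float)
    s=cv2.undistortPoints(rc[:,None,::-1].copy(),k,d)[:,0]
    return np.c_[s,np.ones(len(s))]
def on_z(im,rc,z):
    r=rays(im,rc); T=im['cam_to_world']; w=r@T[:3,:3].T; o=T[:3,3]
    return o+w*((z-o[2])/w[:,2])[:,None]
def by_depth(im,rc):
    rc=np.atleast_2d(rc); r=rays(im,rc); z=im['depth'][rc[:,0].astype(int),rc[:,1].astype(int)]
    ok=z>0; T=im['cam_to_world']
    return (r*z[:,None])[ok]@T[:3,:3].T+T[:3,3]
def proj(im,P):
    k,d=K(im); T=np.linalg.inv(im['cam_to_world']); P=np.atleast_2d(P)
    return cv2.projectPoints(P,cv2.Rodrigues(T[:3,:3])[0],T[:3,3],k,d)[0][:,0]
E
python3 - <<'E'
from h import *
np.set_printoptions(precision=4,suppress=True)
for c in ['top','side']:
    im=snap(c,c+'0.png'); print(c,im['cam_to_world'][:3,3],im['cam_to_world'][:3,2],im['fovy'])
    for n in ['bobbin','winder','seat','spindle_tip','lever_handle','lever_finger','lever_pivot','full_bobbin','small_bobbin','tack_tub']:
        for r in env.regions_of(c,n)[:2]:
            P=by_depth(im,np.argwhere(r['pixels']))
            if len(P): print(n,round(r['score'],2),r['point'],len(P),np.median(P,0),P.min(0),P.max(0))
print(env.observe())
E
```

```text
top [ 0.4521 -0.0574  0.7923] [ 0.1739 -0.0215 -0.9845] 57.8900977584252
bobbin 0.8 [209.3, 346.2] 599 [ 0.535  -0.2717  0.04  ] [ 0.5107 -0.3149 -0.0033] [ 0.5696 -0.2464  0.0444]
winder 0.81 [226.3, 109.6] 9157 [0.5038 0.2365 0.0464] [ 0.4023  0.0744 -0.0022] [0.6264 0.4262 0.1429]
winder 0.17 [154.7, 379.8] 1321 [ 0.6591 -0.3577  0.0321] [ 0.6135 -0.4207  0.0003] [ 0.717  -0.311   0.0593]
seat 0.86 [230.0, 110.4] 9106 [0.5032 0.2365 0.0465] [ 0.4002  0.0744 -0.0013] [0.6264 0.3878 0.1429]
seat 0.64 [156.2, 380.1] 1246 [ 0.6595 -0.3578  0.0321] [ 0.6158 -0.3962  0.0087] [ 0.6993 -0.311   0.0593]
spindle_tip 0.76 [225.8, 111.3] 9262 [0.5033 0.237  0.0464] [ 0.3974  0.0744 -0.0022] [0.6268 0.4339 0.1429]
lever_handle 0.97 [210.7, 152.2] 520 [0.5351 0.1351 0.082 ] [0.4507 0.12   0.045 ] [0.6038 0.1505 0.1158]
lever_finger 0.64 [213.0, 156.0] 473 [0.5311 0.135  0.0822] [0.4506 0.12   0.0006] [0.6059 0.1743 0.1158]
lever_pivot 0.94 [227.5, 111.7] 9002 [0.5039 0.2361 0.0465] [ 0.4022  0.0744 -0.0022] [0.6288 0.4339 0.1429]
full_bobbin 0.65 [242.2, 300.8] 548 [ 0.4703 -0.1628  0.0405] [ 0
[... 1100 characters left out ...]
52  0.0452]
small_bobbin 0.72 [243.6, 265.9] 245 [ 0.5818 -0.177   0.0276] [ 0.5637 -0.1914 -0.0005] [ 0.5995 -0.1466  0.0334]
{'time_s': 1.1, 'q': array([-88.481 ,  21.8063,  74.3371,   0.0001,  83.8573, -12.3345]), 'qvel': array([-0.0296,  0.029 ,  0.0458,  0.017 ,  0.0808, -0.0035]), 'joint_efforts': array([  0.0026, -44.8328, -23.1462,   0.    ,   0.0006,  -0.    ]), 'position': array([ 0.1317, -0.534 ,  0.2313]), 'tool_rot': array([[ 0.9709,  0.2394,  0.    ],
       [ 0.2394, -0.9709,  0.    ],
       [ 0.    , -0.    , -1.    ]]), 'ft_force': array([ 0.9343,  0.3356, -0.3596]), 'wrist_torque': array([-0.0237,  0.0162,  0.0021]), 'gripper_force': 0.0, 'grip_width': 0.08532584870354236}
```

View pics/top0.png

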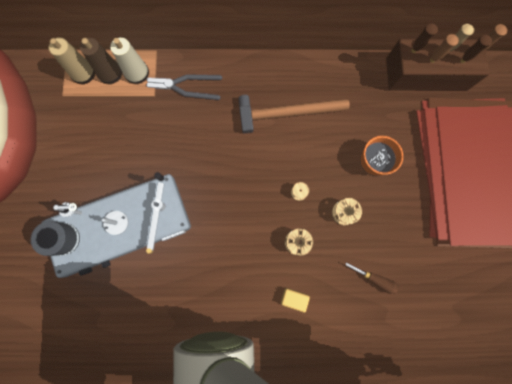

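View pics/side0.png

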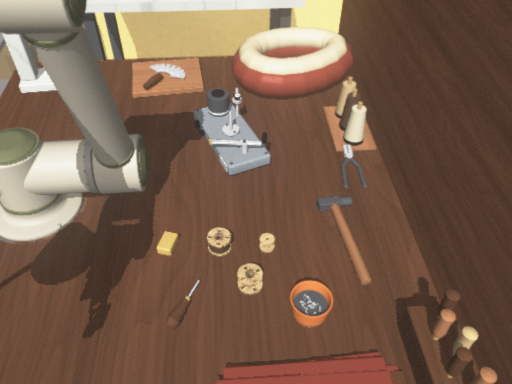

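The large bobbin shows at about (row 211, col 347) in the top view, the thread-filled one at (242, 300) and the small one at (191, 300). The drive plate is at (222, 115), with the lever to its right at column ~155. Next I'll measure the winder more precisely.

```bash
cat >> h.py <<'E'
def goto(p,yaw=None):
    "tool-frame row (cm, deg) from the measured pose to world TCP p, tool-x heading yaw (deg)"
    s=env.observe(); R=s['tool_rot']; d=R.T@(np.array(p)-s['position'])*100
    y0=np.degrees(np.arctan2(R[1,0],R[0,0]))
    t=0 if yaw is None else -((yaw-y0+180)%360-180)
    return np.round(d,2),round(t,1),'yaw0 %.1f'%y0
E
python3 - <<'E'
from h import *
np.set_printoptions(precision=4,suppress=True)
im=snap('top')
rr,cc=np.mgrid[150:290,20:200]; rc=np.c_[rr.ravel(),cc.ravel()]
P=by_depth(im,rc)
m=(P[:,2]>.042)&(P[:,2]<.049); r=cv2.minAreaRect(P[m][:,:2].astype(np.float32)*1000); print('housing',r)
print(cv2.boxPoints(r))
def show(n,lo,hi,c=None,rad=1):
    Q=P[(P[:,2]>lo)&(P[:,2]<hi)]
    if c is not None: Q=Q[np.hypot(*(Q[:,:2]-c).T)<rad]
    print(n,len(Q),Q.mean(0),Q.min(0),Q.max(0)); return Q
Q=show('plate',.054,.061,np.array([.5,.237]),.05)
print(cv2.minEnclosingCircle(Q[:,:2].astype(np.float32)*1000))
show('spindle',.07,.125,np.array([.5,.237]),.06)
L=show('lever',.077,.086,np.array([.53,.13]),.1)
print(cv2.minAreaRect(L[:,:2].astype(np.float32)*1000))
show('handle',.10,.12,np.array([.53,.13]),.1)
print('bobbin view',goto([.535,-.272,.25],0))
w=snap('wrist'); print(np.linalg.inv(np.r_[np.c_[env.observe()['tool_rot'],env.observe()['position']],[[0,0,0,1]]])@w['cam_to_world'],w['fovy'])
E
```

```text
housing ((578.9791259765625, 267.14093017578125), (296.2770690917969, 305.39691162109375), 22.92793846130371)
[[383.057  350.0647]
 [502.0314  68.7955]
 [774.9012 184.2171]
 [655.9269 465.4863]]
plate 358 [0.5127 0.2221 0.058 ] [0.4902 0.2    0.054 ] [0.5368 0.2479 0.0608]
((512.9304809570312, 224.76162719726562), 25.120756149291992)
spindle 64 [0.5127 0.2209 0.1013] [0.5086 0.2181 0.0715] [0.5179 0.2265 0.1208]
lever 467 [0.5211 0.1379 0.0817] [0.4506 0.122  0.077 ] [0.5922 0.2222 0.086 ]
((529.4415893554688, 146.31024169921875), (102.34010314941406, 125.773681640625), 51.96583557128906)
handle 80 [0.5649 0.1638 0.112 ] [0.5087 0.12   0.1007] [0.6058 0.2265 0.1198]
bobbin view (array([ 45.43, -15.78,  -1.87]), np.float64(13.9), 'yaw0 13.9')
[[-0.0003 -0.9571 -0.2897  0.0738]
 [ 1.     -0.0004  0.0005  0.0004]
 [-0.0006 -0.2897  0.9571 -0.1434]
 [ 0.      0.      0.      1.    ]] 61.20847450176649
```

jog_arm --pt "39 -25 0 0 0 -92" --pt "39 -25 0 0 0 -92" --pt "39 -25 0 0 0 -92" --pt "39 -25 0 0 0 -92" --pt "39 -25 0 0 0 -92" --pt "39 -25 0 0 0 -92" --pt "39 -25 0 0 0 -92" --pt "39 -25 0 0 0 -92" --hand 1

```text
time_s: 1.87
position: [0.3621, -0.2904, 0.2316]
tool_rot: [[0.317, 0.948, 0.0], [0.948, -0.317, -0.0], [-0.0, 0.0, -1.0]]
ft_force: [-0.1, 0.1, 0.3]
grip_width: 0.0852
gripper_force: 0.0
```

```bash
python3 -c "
from h import *
print(env.observe()['position'],env.observe()['q'],env.observe()['time_s']);print(goto([.515,.20,.24],106))"
```

```text
[ 0.36209807 -0.29042576  0.23155877] [-5.33955595e+01  1.31487537e+01  8.71505470e+01  1.08446368e-03
  7.96677437e+01 -3.48848858e+01] 1.8667
(array([51.36, -1.07, -0.86]), np.float64(-34.5), 'yaw0 71.5')
```

jog_arm --pt "51 -1 -1 0 0 -34" --pt "51 -1 -1 0 0 -34" --pt "51 -1 -1 0 0 -34" --pt "51 -1 -1 0 0 -34" --pt "51 -1 -1 0 0 -34" --pt "51 -1 -1 0 0 -34" --pt "51 -1 -1 0 0 -34" --pt "51 -1 -1 0 0 -34"

```text
time_s: 2.53
position: [0.4627, 0.0275, 0.2382]
tool_rot: [[-0.261, 0.965, 0.001], [0.965, 0.261, -0.0], [-0.0, 0.001, -1.0]]
ft_force: [1.3, -1.0, 0.6]
grip_width: 0.0853
gripper_force: 0.0
```

```bash
python3 -c "
from h import *
print(env.observe()['position'],env.observe()['q'],env.observe()['time_s']);print(goto([.515,.20,.24],106))"
```

```text
[0.46274272 0.02747046 0.23816814] [-1.12851186e+01  1.27643949e+01  8.65219953e+01 -1.32435397e-03
  8.06756711e+01 -2.64363890e+01] 2.5333
(array([15.29,  9.55, -0.18]), np.float64(-0.8), 'yaw0 105.2')
```

jog_arm --pt "15 9.5 0 0 0 -1" --pt "15 9.5 0 0 0 -1" --pt "15 9.5 0 0 0 -1" --pt "15 9.5 0 0 0 -1" --pt "15 9.5 0 0 0 -1" --pt "15 9.5 0 0 0 -1" --pt "15 9.5 0 0 0 -1" --pt "15 9.5 0 0 0 -1"

```text
time_s: 3.2
position: [0.5149, 0.1938, 0.2379]
tool_rot: [[-0.277, 0.961, -0.0], [0.961, 0.277, -0.0], [-0.0, -0.0, -1.0]]
ft_force: [0.3, -0.5, 0.2]
grip_width: 0.0852
gripper_force: 0.0
```

```bash
python3 - <<'E'
from h import *
im=snap('wrist','w1.png'); s=env.observe(); print(s['position'],s['time_s'])
np.savez('w1.npz',**im)
for n in ['seat','spindle_tip','lever_handle','lever_pivot','lever_finger','winder']:
    for r in env.regions_of('wrist',n)[:1]:
        P=by_depth(im,np.argwhere(r['pixels'])); print(n,r['score'],r['point'],len(P),np.median(P,0))
E
```

```text
[0.51487703 0.19354948 0.23801638] 3.25
seat 0.88 [123.5, 260.3] 33886 [0.5071099  0.24008441 0.04610975]
spindle_tip 0.71 [120.2, 258.3] 33672 [0.50714789 0.24032078 0.04612122]
lever_handle 0.61 [235.8, 262.3] 2200 [0.53719777 0.13557452 0.08195508]
lever_pivot 0.65 [121.8, 260.3] 33384 [0.50708281 0.24074752 0.04612946]
lever_finger 0.62 [234.0, 262.4] 2238 [0.53801153 0.13549515 0.08199578]
winder 0.82 [123.7, 260.6] 33257 [0.50718325 0.24045765 0.0461307 ]
```

View pics/w1.png

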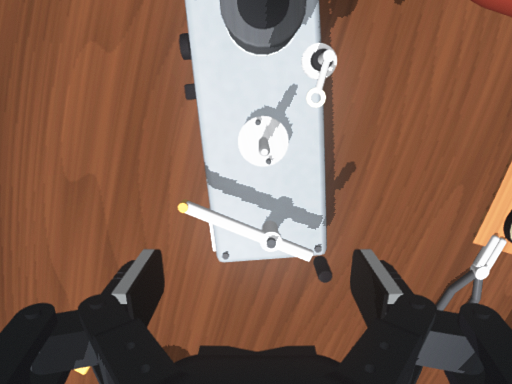

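The wrist view shows the plate at about (141, 263) with dark pins near (121, 259) and (160, 268). The lever runs from its finger at (208, 183) through the pivot at (241, 270) to the handle at (265, 322).

```bash
python3 - <<'E'
from h import *
np.set_printoptions(precision=4,suppress=True)
im=dict(np.load('w1.npz'))
rr,cc=np.mgrid[90:290,170:350]; rc=np.c_[rr.ravel(),cc.ravel()]
ok=im['depth'][rc[:,0],rc[:,1]]>0; rc=rc[ok]; P=by_depth(im,rc)
c=np.array([.513,.2235]); d=np.hypot(*(P[:,:2]-c).T)
Q=P[(P[:,2]>.053)&(P[:,2]<.06)&(d<.035)]; print('plate',len(Q),np.median(Q[:,2]),cv2.minEnclosingCircle(Q[:,:2].astype(np.float32)*1000))
for lo in np.arange(.065,.121,.006):
    S=P[(P[:,2]>lo)&(P[:,2]<lo+.006)&(d<.02)]; print('sp',round(lo,3),len(S),S.mean(0) if len(S) else '')
L=P[(P[:,2]>.077)&(P[:,2]<.086)&(P[:,1]<.18)]; print('lever',len(L),cv2.minAreaRect(L[:,:2].astype(np.float32)*1000), L.mean(0))
H=P[(P[:,2]>.106)&(P[:,2]<.12)&(P[:,1]<.18)]; print('handle',len(H),H.mean(0),H.min(0),H.max(0))
for n,p,z in [('piv',(241,271),.083),('fing',(208,183),.083),('pinA',(121,259),.063),('pinB',(161,269),.063),('tip',(150,264),.119),('platec',(141,263),.057)]: print(n,on_z(im,p,z))
h=cv2.cvtColor(im['frame'],cv2.COLOR_RGB2BGR)[100:180,220:310]; cv2.imwrite('pics/w1c.png',cv2.resize(h,None,fx=6,fy=6,interpolation=cv2.INTER_CUBIC))
E
```

```text
plate 1711 0.05777041715245734 ((511.97247314453125, 223.9855499267578), 25.01127815246582)
sp 0.065 6 [0.5104 0.228  0.0686]
sp 0.071 7 [0.5104 0.228  0.0743]
sp 0.077 8 [0.5103 0.2276 0.0802]
sp 0.083 10 [0.5104 0.2276 0.086 ]
sp 0.089 9 [0.5099 0.2277 0.0926]
sp 0.095 11 [0.5106 0.2277 0.098 ]
sp 0.101 13 [0.51   0.2274 0.1048]
sp 0.107 19 [0.5115 0.2267 0.1114]
sp 0.113 65 [0.5114 0.2248 0.1159]
sp 0.119 33 [0.5118 0.2241 0.1197]
lever 1791 ((527.2493286132812, 136.09664916992188), (22.164932250976562, 156.614990234375), 79.05921936035156) [0.5212 0.1367 0.0816]
handle 193 [0.6003 0.1273 0.1124] [0.5947 0.1191 0.1061] [0.6073 0.1331 0.1155]
piv [[0.547  0.1333 0.083 ]]
fing [[0.4541 0.1432 0.083 ]]
pinA [[0.5029 0.2424 0.063 ]]
pinB [[0.5234 0.2074 0.063 ]]
tip [[0.5118 0.2251 0.119 ]]
platec [[0.5124 0.2241 0.057 ]]
```

View pics/w1c.png

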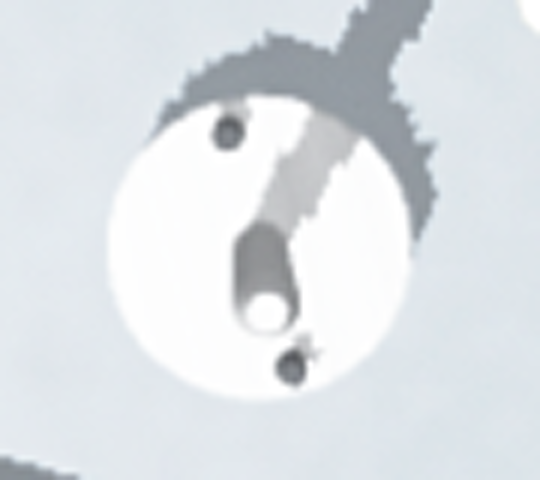

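```bash
python3 - <<'E'
from h import *
im=dict(np.load('w1.npz'))
P=on_z(im,[(121.8,258.),(161.2,268.5)],.0625)[:,:2]; d=P[0]-P[1]; print(P.mean(0),np.hypot(*d),np.degrees(np.arctan2(d[1],d[0])), on_z(im,(152,264.7),.119))
print(goto([.525,-.272,.17],80))
E
```

```text
[0.51263776 0.22416869] 0.04012570370558983 121.25858538369432 [[0.51279523 0.22364773 0.119     ]]
(array([-45.08, -11.98,   6.8 ]), np.float64(26.1), 'yaw0 106.1')
```

jog_arm --pt "-45 -12 2 0 0 26" --pt "-45 -12 2 0 0 26" --pt "-45 -12 2 0 0 26" --pt "-45 -12 2 0 0 26" --pt "-45 -12 2 0 0 26" --pt "-45 -12 2 0 0 26" --pt "-45 -12 2 0 0 26" --pt "-45 -12 2 0 0 26"

```text
time_s: 4.22
position: [0.5216, -0.1403, 0.2237]
tool_rot: [[0.171, 0.985, 0.0], [0.985, -0.171, -0.0], [-0.0, 0.0, -1.0]]
ft_force: [-0.1, 1.3, 0.6]
grip_width: 0.0853
gripper_force: 0.0
```

```bash
python3 -c "
from h import *
print(goto([.525,-.272,.17],80))"
```

```text
(array([-12.92,   2.59,   5.37]), np.float64(0.1), 'yaw0 80.1')
```

jog_arm --pt "-13 2.6 5.4 0 0 0" --pt "-13 2.6 5.4 0 0 0" --pt "-13 2.6 5.4 0 0 0" --pt "-13 2.6 5.4 0 0 0" --pt "-13 2.6 5.4 0 0 0" --pt "-13 2.6 5.4 0 0 0"

```text
time_s: 4.72
position: [0.5252, -0.2708, 0.1692]
tool_rot: [[0.172, 0.985, -0.001], [0.985, -0.172, 0.001], [0.001, -0.001, -1.0]]
ft_force: [-0.0, 0.0, 0.8]
grip_width: 0.0854
gripper_force: 0.0
```

```bash
python3 - <<'E'
from h import *
im=snap('wrist','w2.png'); np.savez('w2.npz',**im)
for r in env.regions_of('wrist','bobbin')[:2]:
    m=r['pixels']; rc=np.argwhere(m); P=by_depth(im,rc); T=P[(P[:,2]>.036)&(P[:,2]<.045)]
    print(r['score'],r['point'],len(P),np.median(T,0),cv2.minEnclosingCircle(T[:,:2].astype(np.float32)*1000))
p=[int(v) for v in env.regions_of('wrist','bobbin')[0]['point']]
h=cv2.cvtColor(im['frame'],cv2.COLOR_RGB2BGR); print(p)
a,b=max(p[0]-70,0),max(p[1]-70,0)
cv2.imwrite('pics/w2c.png',cv2.resize(h[a:a+140,b:b+140],None,fx=4,fy=4,interpolation=cv2.INTER_CUBIC)); print(a,b,env.observe()['position'])
E
```

```text
0.76 [179.3, 270.6] 3467 [ 0.53585882 -0.27463019  0.04075456] ((535.4633178710938, -275.719482421875), 28.268068313598633)
[179, 270]
109 200 [ 0.52586879 -0.2692186   0.17052022]
```

View pics/w2c.png

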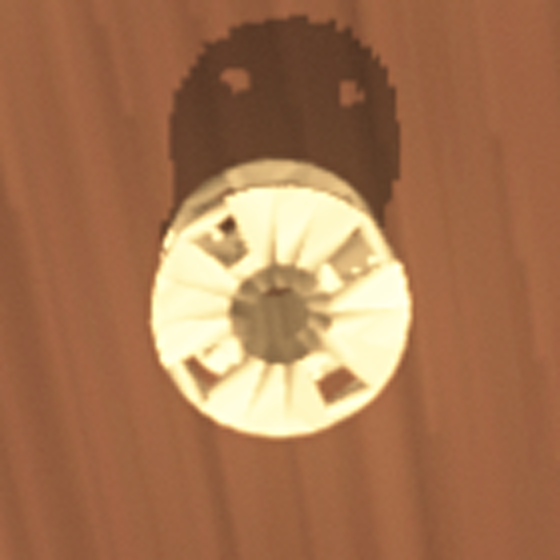

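The crop shows the bobbin's four windows at about (col, row) UL (223, 241), UR (350, 255), LR (341, 385) and LL (212, 369), with the bore near (281, 313).

```bash
python3 - <<'E'
from h import *
im=dict(np.load('w2.npz'))
px=np.array([(223,241),(350,255),(341,385),(212,369),(281,313)])/4
P=on_z(im,np.c_[px[:,1]+109,px[:,0]+200],.04)[:,:2]; print(P)
c=P[:4].mean(0);d=P[:4]-c;print(c,np.hypot(*d.T),np.degrees(np.arctan2(d[:,1],d[:,0]))%90)
print(np.degrees(np.arctan2(*(P[0]-P[2])[::-1])),np.degrees(np.arctan2(*(P[1]-P[3])[::-1])))
E
```

```text
[[ 0.52661156 -0.25804879]
 [ 0.55303917 -0.26579814]
 [ 0.54674772 -0.29473882]
 [ 0.51919491 -0.28610472]
 [ 0.53628868 -0.27604858]]
[ 0.53639834 -0.27617262] [0.02059743 0.01960987 0.02125591 0.01986466] [28.36882957 31.94087097 29.13666196 29.99924244]
118.75878600888018 30.963789914307384
```

```bash
python3 -c "
from h import *
print(goto([.536,-.2758,.006],120))"
```

```text
(array([-0.47,  1.09, 16.45]), np.float64(-39.8), 'yaw0 80.2')
```

jog_arm --pt "-0.47 1.09 9 0 0 -39.8" --pt "-0.47 1.09 9 0 0 -39.8" --pt "-0.47 1.09 9 0 0 -39.8" --pt "-0.47 1.09 9 0 0 -39.8" --pt "-0.47 1.09 9 0 0 -39.8" --pt "-0.47 1.09 9 0 0 -39.8" --pt "-0.47 1.09 9 0 0 -39.8" --pt "-0.47 1.09 9 0 0 -39.8"

```text
time_s: 5.53
position: [0.5359, -0.2761, 0.0803]
tool_rot: [[-0.498, 0.867, 0.001], [0.867, 0.498, -0.001], [-0.001, 0.0, -1.0]]
ft_force: [-0.3, -0.3, 0.4]
grip_width: 0.0856
gripper_force: 0.0
```

```bash
python3 -c "
from h import *
print(goto([.536,-.2758,.006],120))"
```

```text
(array([0.03, 0.02, 7.43]), np.float64(-0.1), 'yaw0 119.9')
```

jog_arm --pt "0 0 2.5 0 0 0" --pt "0 0 5 0 0 0" --pt "0 0 6.8 0 0 0" --pt "0 0 7.4 0 0 0" --pt "0 0 7.4 0 0 0" --pt "0 0 7.4 0 0 0"

```text
time_s: 6.03
position: [0.536, -0.2771, 0.0065]
tool_rot: [[-0.499, 0.867, 0.001], [0.867, 0.499, -0.001], [-0.001, 0.0, -1.0]]
ft_force: [0.8, -0.1, 0.5]
grip_width: 0.0853
gripper_force: 0.0
```

jog_arm --pt "0 0 0 0 0 0" --pt "0 0 0 0 0 0" --pt "0 0 0 0 0 0" --pt "0 0 0 0 0 0" --pt "0 0 0 0 0 0" --pt "0 0 0 0 0 0" --pt "0 0 0 0 0 0" --pt "0 0 0 0 0 0" --hand 0 --newtons 30

```text
time_s: 6.7
position: [0.5359, -0.2774, 0.007]
tool_rot: [[-0.499, 0.867, 0.002], [0.867, 0.499, -0.001], [-0.002, 0.001, -1.0]]
ft_force: [-0.5, 1.6, 6.9]
grip_width: 0.0543
gripper_force: 30.7
```

jog_arm --pt "0 0 -2 0 0 0" --pt "0 0 -6 0 0 0" --pt "0 0 -10 0 0 0" --pt "0 0 -14 0 0 0" --pt "0 0 -16 0 0 0" --pt "0 0 -16 0 0 0"

```text
time_s: 7.2
position: [0.537, -0.2781, 0.1716]
tool_rot: [[-0.499, 0.866, 0.008], [0.866, 0.499, -0.007], [-0.01, 0.004, -1.0]]
ft_force: [0.6, -0.4, -0.4]
grip_width: 0.0548
gripper_force: 32.0
```

```bash
python3 - <<'E'
from h import *
np.set_printoptions(precision=4,suppress=True)
im=snap('wrist','w3.png'); np.savez('w3.npz',**im); s=env.observe();print(s['position'],s['time_s'],s['grip_width'])
zt=s['position'][2]-.007+.04
for r in env.regions_of('wrist','bobbin')[:2]:
    rc=np.argwhere(r['pixels']); P=by_depth(im,rc); T=(P-s['position'])@s['tool_rot']; print(r['score'],r['point'],len(T),np.median(T,0)); T=T[abs(T[:,2]+.033)<.005]; print(len(T), T.min(0),T.max(0),T.mean(0)) if len(T) else 0
print(goto([.51,.10,.17],121.3))
E
```

```text
[ 0.5361 -0.2775  0.1684] 7.25 0.0541784410503943
0.82 [272.7, 255.7] 15944 [ 0.008   0.0002 -0.0367]
12773 [-0.0282 -0.0274 -0.038 ] [ 0.029   0.0277 -0.028 ] [ 0.003   0.0001 -0.0363]
0.51 [25.8, 251.5] 3545 [ 0.1259 -0.0017  0.1272]
(array([33.94, 16.61, -0.42]), np.float64(-1.4), 'yaw0 119.9')
```

View pics/w3.png

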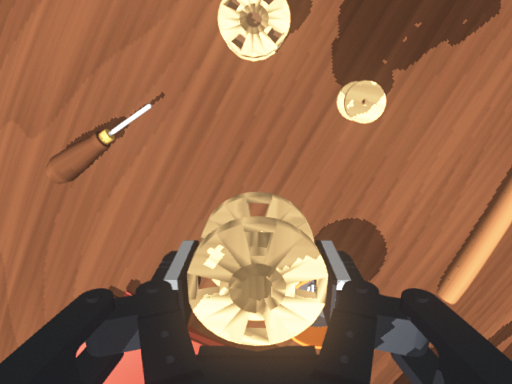

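The wrist view shows the large bobbin held squarely between the pads, with its top face centred near (285, 257). The full and small bobbins are undisturbed.

jog_arm --pt "44 22.5 0 0 0 -1.4" --pt "44 22.5 0 0 0 -1.4" --pt "44 22.5 0 0 0 -1.4" --pt "44 22.5 0 0 0 -1.4" --pt "44 22.5 0 0 0 -1.4" --pt "44 22.5 0 0 0 -1.4" --pt "44 22.5 0 0 0 -1.4" --pt "44 22.5 0 0 0 -1.4"

```text
time_s: 7.97
position: [0.5175, 0.0579, 0.1641]
tool_rot: [[-0.52, 0.854, -0.003], [0.854, 0.52, 0.0], [0.002, -0.002, -1.0]]
ft_force: [2.3, -0.2, 0.5]
grip_width: 0.0545
gripper_force: 32.0
```

```bash
python3 -c "
from h import *
print(env.observe()['position'],env.observe()['time_s']);print(goto([.5131,.2233,.16],121.3))"
```

```text
[0.51751848 0.05786861 0.16406984] 7.9667
(array([14.36,  8.23,  0.41]), np.float64(0.0), 'yaw0 121.3')
```

jog_arm --pt "14.4 8.2 0.4 0 0 0" --pt "14.4 8.2 0.4 0 0 0" --pt "14.4 8.2 0.4 0 0 0" --pt "14.4 8.2 0.4 0 0 0" --pt "14.4 8.2 0.4 0 0 0" --pt "14.4 8.2 0.4 0 0 0" --pt "14.4 8.2 0.4 0 0 0"

```text
time_s: 8.55
position: [0.5134, 0.2211, 0.1603]
tool_rot: [[-0.521, 0.854, -0.002], [0.854, 0.521, -0.001], [0.001, -0.003, -1.0]]
ft_force: [0.0, -1.0, -1.9]
grip_width: 0.0545
gripper_force: 32.0
```

```bash
python3 -c "
from h import *
im=snap('wrist','w4.png');np.savez('w4.npz',**im)
print(env.observe()['position'],env.observe()['time_s']);print(goto([.5131,.2233,.12],121.3))"
```

```text
[0.51368785 0.220462   0.16066031] 8.6
(array([0.27, 0.1 , 4.07]), np.float64(-0.0), 'yaw0 121.3')
```

View pics/w4.png

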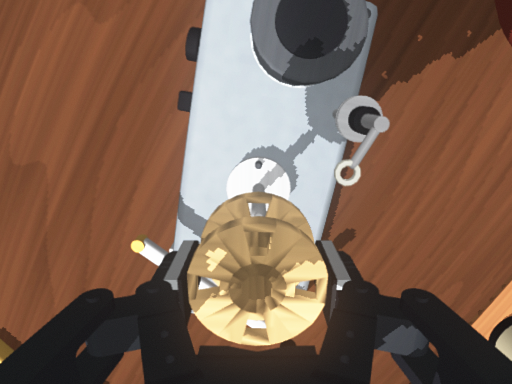

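The view shows the pin at (163, 259) and a bobbin window at column ~258, so both lie on the same line from the camera. Going down now.

jog_arm --pt "0.25 0.1 0.5 0 0 0" --pt "0.25 0.1 1 0 0 0" --pt "0.25 0.1 1.5 0 0 0" --pt "0.25 0.1 2 0 0 0" --pt "0.25 0.1 2 0 0 0" --pt "0.25 0.1 2 0 0 0"

```text
time_s: 9.1
position: [0.5133, 0.2239, 0.1412]
tool_rot: [[-0.52, 0.854, -0.001], [0.854, 0.52, -0.0], [0.0, -0.001, -1.0]]
ft_force: [0.7, -0.4, -0.6]
grip_width: 0.0545
gripper_force: 32.0
```

```bash
python3 -c "
from h import *
env.get_image('side');print(goto([.5131,.2233,.12],121.3));env.get_image('side');print(goto([.5131,.2233,.12],121.3))"
```

```text
(array([-0.04, -0.07,  2.15]), np.float64(0.0), 'yaw0 121.3')
(array([-0.04, -0.08,  2.17]), np.float64(0.0), 'yaw0 121.3')
```

jog_arm --pt "-0.04 -0.05 0.5 0 0 0" --pt "-0.04 -0.05 1 0 0 0" --pt "-0.04 -0.05 1.5 0 0 0" --pt "-0.04 -0.05 2 0 0 0" --pt "-0.04 -0.05 2.4 0 0 0" --pt "-0.04 -0.05 2.4 0 0 0"

```text
time_s: 9.7
position: [0.5128, 0.2235, 0.1165]
tool_rot: [[-0.52, 0.854, -0.002], [0.854, 0.52, -0.0], [0.001, -0.002, -1.0]]
ft_force: [-0.7, 0.1, -0.5]
grip_width: 0.0547
gripper_force: 32.0
```

jog_arm --pt "0 0 0.7 0 0 0" --pt "0 0 1.4 0 0 0" --pt "0 0 2.1 0 0 0" --pt "0 0 2.8 0 0 0" --pt "0 0 3.4 0 0 0" --pt "0 0 3.4 0 0 0"

```text
time_s: 10.2
position: [0.5126, 0.2234, 0.082]
tool_rot: [[-0.52, 0.854, -0.002], [0.854, 0.52, -0.0], [0.001, -0.002, -1.0]]
ft_force: [0.7, 0.1, -0.6]
grip_width: 0.0546
gripper_force: 32.0
```

Spindle is in the bore with no force. Continuing in small steps towards the pins.

jog_arm --pt "0 0 0.4 0 0 0" --pt "0 0 0.8 0 0 0" --pt "0 0 1.0 0 0 0" --pt "0 0 1.15 0 0 0" --pt "0 0 1.15 0 0 0"

```text
time_s: 10.62
position: [0.5131, 0.2236, 0.0718]
tool_rot: [[-0.52, 0.854, -0.0], [0.854, 0.52, -0.0], [0.0, -0.0, -1.0]]
ft_force: [0.5, -0.2, -0.8]
grip_width: 0.0545
gripper_force: 32.0
```

jog_arm --pt "0 0 0.1 0 0 0" --pt "0 0 0.2 0 0 0" --pt "0 0 0.3 0 0 0" --pt "0 0 0.4 0 0 0" --pt "0 0 0.4 0 0 0"

```text
time_s: 11.03
position: [0.5131, 0.2235, 0.0679]
tool_rot: [[-0.52, 0.854, -0.0], [0.854, 0.52, -0.0], [0.0, -0.0, -1.0]]
ft_force: [0.2, -0.4, -0.2]
grip_width: 0.0546
gripper_force: 32.0
```

jog_arm --pt "0 0 0.1 0 0 0" --pt "0 0 0.2 0 0 0" --pt "0 0 0.3 0 0 0" --pt "0 0 0.3 0 0 0"

```text
time_s: 11.37
position: [0.5131, 0.2235, 0.0648]
tool_rot: [[-0.52, 0.854, -0.0], [0.854, 0.52, -0.0], [0.0, -0.0, -1.0]]
ft_force: [-0.7, 0.5, -0.8]
grip_width: 0.0546
gripper_force: 32.0
```

jog_arm --pt "0 0 0.1 0 0 0" --pt "0 0 0.2 0 0 0" --pt "0 0 0.2 0 0 0"

```text
time_s: 11.62
position: [0.5133, 0.2236, 0.064]
tool_rot: [[-0.52, 0.854, 0.001], [0.854, 0.52, 0.0], [-0.0, 0.001, -1.0]]
ft_force: [-2.4, -1.3, 8.0]
grip_width: 0.0544
gripper_force: 32.4
```

jog_arm --pt "0 0 -0.1 0 0 0" --pt "0 0 -0.1 0 0 0" --pt "0 0 -0.1 0 0 0" --pt "0 0 -0.1 0 0 0" --pt "0 0 -0.1 0 0 0" --pt "0 0 -0.1 0 0 0" --hand 1

```text
time_s: 12.12
position: [0.5132, 0.2235, 0.064]
tool_rot: [[-0.52, 0.854, -0.0], [0.854, 0.52, -0.0], [0.0, -0.0, -1.0]]
ft_force: [0.5, -0.5, -1.2]
grip_width: 0.0856
gripper_force: 0.0
```

jog_arm --pt "0 0 -2 0 0 0" --pt "0 0 -5 0 0 0" --pt "0 0 -9 0 0 0" --pt "0 0 -12 0 0 0" --pt "-3 0 -14 0 0 0" --pt "-6 0 -14 0 0 0" --pt "-6 0 -14 0 0 0"

```text
time_s: 12.7
position: [0.5469, 0.169, 0.2052]
tool_rot: [[-0.517, 0.856, 0.004], [0.856, 0.518, -0.001], [-0.003, 0.003, -1.0]]
ft_force: [-1.2, -0.3, -0.5]
grip_width: 0.0852
gripper_force: 0.0
```

```bash
python3 - <<'E'
from h import *
np.set_printoptions(precision=4,suppress=True)
print(env.observe()['time_s'],env.observe()['position'])
c=np.array([.513,.224])
for n in ['wrist','top','side']:
    im=snap(n,n+'5.png')
    rc=np.argwhere(im['depth']>0); P=by_depth(im,rc); d=np.hypot(*(P[:,:2]-c).T)
    Q=P[(d>.013)&(d<.026)]; T=Q[Q[:,2]>.09]; print(n,len(Q),len(T),np.median(T,0),np.percentile(T[:,2],[10,90]))
    E=P[(d<.04)&(abs(P[:,2]-.1)<.006)]; print(cv2.minEnclosingCircle(E[:,:2].astype(np.float32)*1000))
    H=P[(d>.03)&(d<.035)]; print('housing z',np.median(H[:,2]))
    if n=='wrist':
        p=proj(im,[.513,.224,.097])[0].astype(int); print(p); h=cv2.cvtColor(im['frame'],cv2.COLOR_RGB2BGR); a,b=max(p[1]-90,0),max(p[0]-110,0)
        cv2.imwrite('pics/w5c.png',cv2.resize(h[a:a+180,b:b+220],None,fx=3,fy=3,interpolation=cv2.INTER_CUBIC)); print(a,b)
E
```

```text
12.7 [0.5469 0.169  0.2052]
wrist 2793 2303 [0.5125 0.2248 0.0977] [0.0968 0.0987]
((512.3012084960938, 224.6865234375), 27.985300064086914)
housing z 0.045941377538355255
[255 107]
17 145
top 92 59 [0.5141 0.2365 0.0983] [0.0965 0.0998]
((511.26885986328125, 227.0806427001953), 26.3559513092041)
housing z 0.04597202270146272
side 254 110 [0.5156 0.2201 0.0957] [0.0927 0.0981]
((507.9557189941406, 223.03028869628906), 29.92045021057129)
housing z 0.0446766471264568
```

View pics/w5c.png

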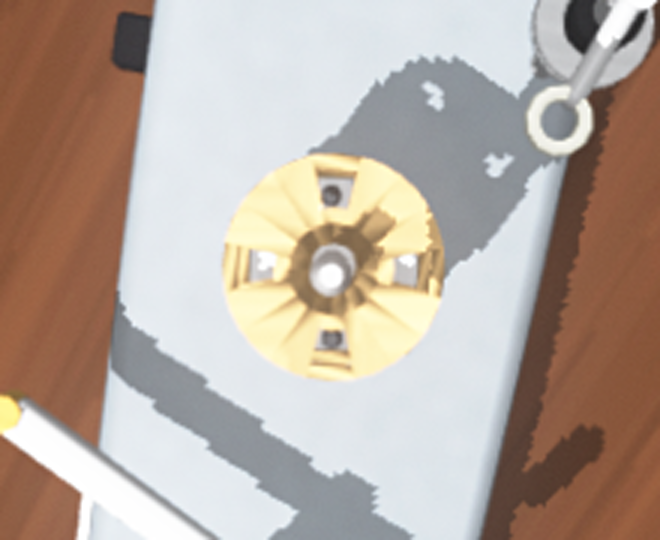

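The bobbin is home: its top is at about 97 mm, and both pins stand inside the windows at crop (332, 195) and (332, 338), with the spindle centred in the bore. Next is the lever, which I'll cage by its handle and push.

```bash
python3 -c "
from h import *
print(goto([.6035,.1254,.15],148))"
```

```text
(array([-7.11,  2.64,  5.34]), np.float64(-26.7), 'yaw0 121.3')
```

jog_arm --pt "-7 2.6 3 0 0 -26.7" --pt "-7 2.6 3 0 0 -26.7" --pt "-7 2.6 3 0 0 -26.7" --pt "-7 2.6 5.3 0 0 -26.7" --pt "-7 2.6 5.3 0 0 -26.7" --pt "-7 2.6 5.3 0 0 -26.7" --pt "-7 2.6 5.3 0 0 -26.7" --pt "-7 2.6 5.3 0 0 -26.7" --hand 0.5

```text
time_s: 13.52
position: [0.6031, 0.1267, 0.1522]
tool_rot: [[-0.848, 0.53, 0.002], [0.53, 0.848, 0.0], [-0.001, 0.001, -1.0]]
ft_force: [-0.5, -0.3, 0.0]
grip_width: 0.0431
gripper_force: 0.0
```

```bash
python3 - <<'E'
from h import *
np.set_printoptions(precision=4,suppress=True)
im=snap('wrist','w6.png'); s=env.observe(); print(s['position'],s['time_s'],s['grip_width'])
rc=np.argwhere(im['depth']>0); P=by_depth(im,rc); m=(P[:,2]>.108)&(P[:,2]<.118)&(np.hypot(*(P[:,:2]-[.601,.127]).T)<.025); Q=P[m]
print(len(Q),Q.mean(0) if len(Q) else 0, Q.min(0),Q.max(0),((Q-s['position'])@s['tool_rot']).mean(0))
print(goto([.6035,.1254,.084],148))
E
```

```text
[0.6032 0.1266 0.1522] 13.5667 0.04285625658251676
425 [0.6004 0.126  0.1131] [0.5942 0.1184 0.1081] [0.6083 0.1324 0.1156] [ 0.0021 -0.002   0.0391]
(array([-0.08, -0.09,  6.82]), np.float64(0.0), 'yaw0 148.0')
```

View pics/w6.png

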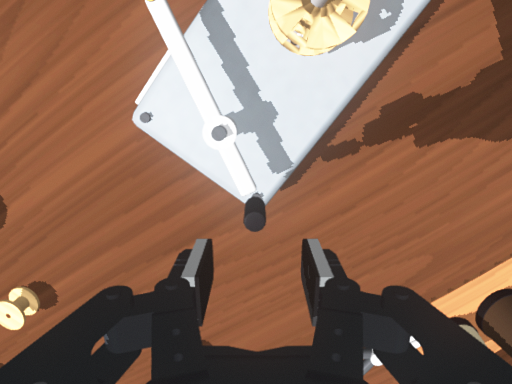

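The handle's top is at (218, 256), midway between the open pads. I'll lower over it, then push along tool −y.

jog_arm --pt "0 0 2.5 0 0 0" --pt "0 0 5 0 0 0" --pt "0 0 6.5 0 0 0" --pt "0 0 6.8 0 0 0" --pt "0 0 6.8 0 0 0"

```text
time_s: 13.98
position: [0.6029, 0.1262, 0.083]
tool_rot: [[-0.848, 0.53, -0.001], [0.53, 0.848, 0.0], [0.001, -0.0, -1.0]]
ft_force: [-0.0, -0.5, 0.2]
grip_width: 0.0428
gripper_force: 0.0
```

jog_arm --pt "0 -1 0 0 0 0" --pt "0 -2 0 0 0 0" --pt "0 -3 0 0 0 0" --pt "0 -3.6 0 0 0 0" --pt "0 -4.2 0 0 0 0" --pt "0 -4.7 0 0 0 0" --pt "0 -5 0 0 0 0" --pt "0 -5 0 0 0 0"

```text
time_s: 14.65
position: [0.576, 0.0831, 0.083]
tool_rot: [[-0.848, 0.53, -0.001], [0.53, 0.848, -0.0], [0.001, -0.001, -1.0]]
ft_force: [-0.3, 0.5, 0.7]
grip_width: 0.0429
gripper_force: 0.0
```

```bash
cat > lev.py <<'E'
from h import *
np.set_printoptions(precision=4,suppress=True)
im=snap('wrist','l%d.png'%int(env.observe()['time_s']*100)); s=env.observe(); print(s['position'],s['time_s'],s['ft_force'])
piv=np.array([.547,.1333]); c=np.array([.5125,.2243])
for n in ['wrist','top','side']:
    if n!='wrist': im=snap(n)
    P=by_depth(im,np.argwhere(im['depth']>0))
    A=P[(P[:,2]>.076)&(P[:,2]<.088)]; d=A[:,:2]-piv; r=np.hypot(*d.T); dc=np.hypot(*(A[:,:2]-c).T)
    L=A[(r>.02)&(r<.07)&(dc>.031)]; dd=L[:,:2]-piv; a=np.degrees(np.arctan2(dd[:,1],dd[:,0]))%360
    f=(a>80)&(a<200)
    print(n,'finger side',f.sum(),np.median(a[f]) if f.any() else '')
    H=P[(P[:,2]>.107)&(P[:,2]<.118)&(abs(np.hypot(*(P[:,:2]-piv).T)-.055)<.012)]
    h=H[:,:2]-piv; h=h[abs((np.degrees(np.arctan2(h[:,1],h[:,0])))+40)<50]
    if len(h): print('handle',len(h),h.mean(0)+piv,np.degrees(np.arctan2(*h.mean(0)[::-1])))
E
python3 lev.py
```

```text
[0.5762 0.0834 0.0829] 14.7 [ 0.2349  0.2413 -0.1446]
wrist finger side 3120 136.6059571612899
handle 1555 [0.581  0.0934] -49.57643182216818
top finger side 0 
side finger side 58 140.9725809742053
handle 37 [0.5869 0.0952] -43.71167266347772
```

jog_arm --pt "0 -0.3 0 0 0 0" --pt "0 -0.6 0 0 0 0" --pt "0 -0.9 0 0 0 0" --pt "0 -1.0 0 0 0 0" --pt "0 -1.0 0 0 0 0"

```text
time_s: 15.22
position: [0.5711, 0.0748, 0.083]
tool_rot: [[-0.848, 0.529, -0.0], [0.529, 0.848, -0.0], [0.0, -0.0, -1.0]]
ft_force: [0.0, -0.5, 0.8]
grip_width: 0.0429
gripper_force: 0.0
```

```bash
python3 lev.py
```

```text
[0.5713 0.0748 0.0831] 15.2667 [-0.3609 -0.1808 -0.6655]
wrist finger side 3383 126.38169140724506
handle 1439 [0.5777 0.091 ] -54.01613657577984
top finger side 0 
side finger side 48 129.4452103178686
handle 33 [0.5812 0.087 ] -53.545724183552515
```

jog_arm --pt "0 -0.15 0 0 0 0" --pt "0 -0.3 0 0 0 0" --pt "0 -0.4 0 0 0 0" --pt "0 -0.4 0 0 0 0" --pt "0 -0.4 0 0 0 0"

```text
time_s: 15.78
position: [0.5692, 0.0717, 0.0831]
tool_rot: [[-0.848, 0.529, -0.0], [0.529, 0.848, -0.0], [-0.0, -0.0, -1.0]]
ft_force: [-0.5, 0.6, -0.6]
grip_width: 0.0427
gripper_force: 0.4
```

jog_arm --pt "0 -0.05 0 0 0 0" --pt "0 -0.1 0 0 0 0" --pt "0 -0.1 0 0 0 0" --pt "0 -0.1 0 0 0 0"

```text
time_s: 16.12
position: [0.5688, 0.0713, 0.083]
tool_rot: [[-0.849, 0.529, 0.0], [0.529, 0.849, 0.001], [0.0, 0.001, -1.0]]
ft_force: [1.5, 5.4, -0.5]
grip_width: 0.0426
gripper_force: 2.5
```

```bash
python3 lev.py
```

```text
[0.5688 0.0713 0.0831] 16.1667 [ 1.0951  4.6997 -0.9089]
wrist finger side 3402 122.00989743487195
handle 1543 [0.5742 0.0889] -58.49141890819958
top finger side 0 
side finger side 42 124.00413206451827
handle 28 [0.5783 0.0846] -57.29709060609896
```

Force rose to about 5 N, so the roller is against the core. Backing off and lifting clear.

jog_arm --pt "0 0.3 0 0 0 0" --pt "0 1.2 0 0 0 0" --pt "0 1.2 0 0 0 0" --pt "0 1.2 -3 0 0 0" --pt "0 1.2 -7 0 0 0" --pt "0 1.2 -11 0 0 0" --pt "0 1.2 -12 0 0 0" --pt "0 1.2 -12 0 0 0"

```text
time_s: 16.93
position: [0.5763, 0.081, 0.2066]
tool_rot: [[-0.849, 0.529, 0.007], [0.529, 0.849, -0.001], [-0.007, 0.003, -1.0]]
ft_force: [0.3, -0.2, -0.8]
grip_width: 0.0429
gripper_force: 0.0
```

```bash
python3 lev.py; python3 - <<'E'
from h import *
im=snap('wrist','w7.png'); p=proj(im,[.52,.205,.09])[0].astype(int); print(p)
h=cv2.cvtColor(im['frame'],cv2.COLOR_RGB2BGR); a,b=int(np.clip(p[1]-80,0,200)),int(np.clip(p[0]-130,0,252))
cv2.imwrite('pics/w7c.png',cv2.resize(h[a:a+190,b:b+260],None,fx=3,fy=3,interpolation=cv2.INTER_CUBIC))
P=by_depth(im,np.argwhere(im['depth']>0)); d=np.hypot(*(P[:,:2]-[.5125,.2243]).T); Q=P[(d<.026)&(d>.013)&(P[:,2]>.09)]; print(len(Q),np.median(Q,0) if len(Q) else '')
E
```

```text
[0.5754 0.0811 0.204 ] 16.9833 [ 0.762   0.3127 -1.0611]
wrist finger side 1005 121.27668112894223
handle 272 [0.5733 0.085 ] -61.43510802341467
top finger side 0 
handle 6 [0.5684 0.0874] -64.98004619127687
side finger side 54 124.7869750638647
handle 22 [0.5718 0.0822] -64.12274487252805
[360  44]
2057 [0.51849478 0.21921461 0.09773048]
```

View pics/w7c.png

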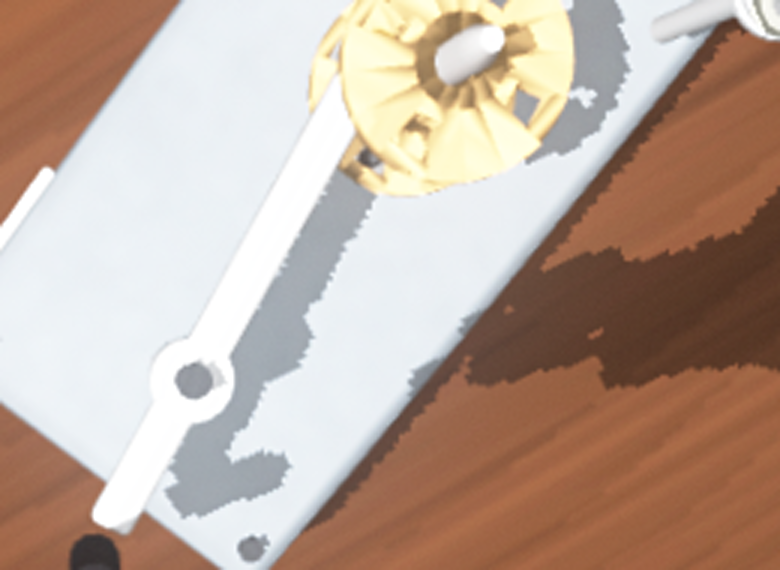

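The lever arm now runs in under the top flange at about 121° (120.5° expected at contact). The bobbin is still seated, with its top at 97 mm.

```bash
python3 -c "
from h import *
print(env.close_job())"
```

```text
the job is handed in; nothing more can be done
None
```

The larger bobbin is over the spindle, down on both driving pins and home on the drive plate (top measured at about 97 mm); the fill lever is swung in with its finger against the core (push force rose to about 5 N there), and the job is handed in at about 17 s.

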